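# Feel for the stepped ends of two bearing sleeves and lay them in a tilted gearbox casing

### The arm

A 6-joint arm with a two-finger parallel gripper is mounted at the origin on the work surface. World frame = base frame: x ahead of the robot, y to its left, z up, the work surface at z = 0. Lengths are in m, angles in rad, forces in N, time in s.
With the tool pointing down it reaches from about 0.425 to 0.95 m from the base axis. Payload 3.5 kg.
Tool frame: the origin (TCP) lies at the very end of the fingers, on their centre line; the grasp point (between the pads) lies 19 mm behind it; z points along the fingers, y is the line along which they close (so a half turn about z gives the same grasp; the last joint's range is limited). The gripper opens to 85 mm and grips with 20 to 120 N. Pads are 22 mm wide; open, the fingers measure 114 mm over their backs; the gripper's body (76 mm by 85 mm) begins 54 mm behind the grasp point. The pads swing forward as they close: fully open they stand 13 mm farther back than shut.
Start: joints at [0.952, 0.286, 1.577, -0, 1.279, -0.15], TCP at [0.305, 0.602, 0.231] pointing down, gripper open.
Joint ranges: [-2.77, 2.77], [-0.9, 2.22], [0.21, 2.48], [-1.53, 4.67], [0.24, 2.81], [-2.84, 2.84]. Speed limits (rad/s): [2.79, 2.79, 3.14, 3.14, 3.14, 3.14].

### API

Orientations are given as a unit quaternion [x, y, z, w].
In Python, from plant import get_state, read_camera, sign_off, recognise gives the robot as it stands.
- The arm moves only by the tool arm_command, never from a script. Its argument "steps" is a list of rows, each an object with "translation": the shift along the tool's x, y, z scaled (see below), a list of three; "twist": the turn, a rotation vector about the tool's x, y, z scaled (see below), a list of three; "fingers": the opening, from -1 (shut) to 1 (fully open). In form: [{"translation": [x, y, z], "twist": [rx, ry, rz], "fingers": fingers}, ...]. A call has 1 to 5 rows; each row is the pose to reach, as a shift and turn from the pose commanded when the call began, along the tool's axes at that moment; what a row does not reach only later rows make up. The controller multiplies each number of a shift by 75 cm and each number of a turn by 60 degrees. A row lasts 1/8 s, in which the tool goes at most 62.5 mm and 10.7 degrees, less where a joint would pass 70% of its speed; a pose out of reach is approached as far as the arm can. A call with a number of a shift or a turn outside -1 to 1 is refused whole. A call with a gripper value outside its range is refused whole. The fingers move at their own pace and stop on an object; "grip_force" is the grip in N (left out, the last holds). Time passes only in rows, so rows that repeat a pose let the fingers close. It gives the time, the measured TCP pose, the force, the opening and the grip force at its end, in the units of the state.
- get_state(): the state, without advancing time (a new reading comes with each control period).
- read_camera(name): name is "scene" or "top"; returns a dict with "pixels" (384x512x3 uint8, red, green, blue), "K" (3x3 intrinsics, pixels), "k1" (the pictures are not rectified: a ray, as slopes to the right and down, at radius r is drawn at 1 + k1 r^2 times it, then the intrinsics apply), "R" (3x3) and "t" (3): a world point X has camera coordinates R X + t. Camera axes: x right, y down, z forward; pixel columns grow to the right and rows downward; lengths in m; the calibration is good to about 2 mm. A picture is of the moment at which its call begins. There is no depth.
- sign_off(): hands the job in; it is judged then, once.
Trained networks look in a picture, given as the dict that the camera call returned (one of the last four; its "shot" number tells which), for a name from the list of things; names that differ only in an ending like _2 or _b are one class to them, and where a whole thing is asked for, a point or a joint stands for the part that bears it (a point fixed in the world has none). Each returns a list of dicts, best first, with "conf" (0 to 1); they miss things now and then, are a little off and sometimes report something else, mostly with a low value. They report only what shows in the picture. A call takes as long as a camera call. They do not tell look-alikes from the thing itself.
- recognise(picture, query): "point" ([row, column] in pixels, amid what is visible of it).
The state is a dict: "time": time; "qpos": joint angles; "dq": joint speeds; "joint_efforts": joint torques, N m; "eef_pos": TCP position; "tcp_rot": TCP orientation; "contact_force": force on the tool from outside, world axes, zero at the start; "wrist_torque": the same for the moment, N m; "opening": opening from 0.0 (shut) to 1.0 (fully open); "finger_force": force on a finger pad.
Only numpy, scipy, OpenCV 4.12 (cv2) and the standard library are available. Lean on these libraries where they do the work, as an engineer would, in place of code of your own. Each camera call takes 0.05 s, during which the arm holds its last target. There are 200 camera calls.

### The job

Lay the two steel bearing sleeves from the bench into the two empty pairs of saddles in the tilted gearbox half, one in each, with the stepped end over the narrow lip at the low end of the casing, so that each lies fully home, and let go. One end of each sleeve is turned down by a small step that hardly shows, so feel for it before you put the sleeve in, turn the sleeve end for end if need be, and never leave it lying crooked on the lip. Set the sleeves down, do not drop them in, and leave the other parts on the bench where they are.

Things in the scene. Friction and masses are not known exactly. Their poses are not given: they have to be found in the camera images.
- sleeve1: One of two like parts to handle: plain steel bearing sleeve (thick tube), 80 mm long, 46 mm outside diameter, 28 mm bore, 0.5 to 0.7 kg, lying on its side on the bench, free to roll. Origin at its middle, on its axis, 40 mm from both end faces, 23 mm above the bench. x lies along its axis; y and z mean nothing. A thin line runs round both ends; only one is stepped.
- sleeve1_end (a point): Centre of sleeve 1's end face at x = +40 mm. The stepped end is this one or the one at x = -40 mm, each as likely; no pose tells which: feel it. The outside there is turned down to 39 mm diameter over the last 8 mm (step 3.5 mm deep all round). Fingers shut gently on the last 4 mm or so of an end stop at 39 mm if it is stepped, else at 46 mm, as on the middle.
- sleeve2: One of two like parts to handle: plain steel bearing sleeve (thick tube), 80 mm long, 46 mm outside diameter, 28 mm bore, 0.5 to 0.7 kg, lying on its side on the bench, free to roll. Origin at its middle, on its axis, 40 mm from both end faces, 23 mm above the bench. x lies along its axis; y and z mean nothing. A thin line runs round both ends; only one is stepped.
- sleeve2_end (a point): Centre of sleeve 2's end face at x = +40 mm. The stepped end is this one or the one at x = -40 mm, each as likely; no pose tells which: feel it. The outside there is turned down to 39 mm diameter over the last 8 mm (step 3.5 mm deep all round). Fingers shut gently on the last 4 mm or so of an end stop at 39 mm if it is stepped, else at 46 mm, as on the middle.
- gearcase: Lower half of a split gear reducer, grey casting with bright machined faces, fixed on a stand that leans it 30 degrees towards the robot. Origin on the flat joint face, midway between the two empty saddle pairs, 100 mm above the bench. x: along the saddles, uphill, away from the robot, 30 degrees above level; y: left along the joint face, level; z: square to the joint face, out of it.
- home_right (a point): Home of a sleeve's middle (0.2 mm above where it comes to rest), on the axis of the right-hand saddle pair, 48 mm right of the gearcase origin; axes as gearcase. Along x: low wall from -43 to -17 mm, gap from -17 to 17 mm, open for the fingers, floor 48 mm down, free 60 mm to either side; high wall from 17 to 37 mm. Saddles open upwards, 60 mm wide at the mouth, bed round for 46 mm.
- home_left (a point): The same for the left-hand saddle pair, 48 mm left of the gearcase origin. In both pairs the lowest 9 mm of the low wall (x -43 to -34 mm) is a narrower lip for the 39 mm stepped end; at home its shoulder clears the lip by 2 mm. A 46 mm end laid on it rides up: the sleeve lies crooked by some 4 degrees, its middle 2 to 3 mm high. 85 mm further left a shaft with a toothed wheel is fitted.
- collar: Bystander: short steel collar, 46 mm diameter, 22 mm high, standing flat. Origin at the centre of its underside.
- race: Bystander: steel bearing race, 60 mm diameter, 18 mm high, lying flat. Origin at the centre of its underside.
- pin: Bystander: stepped steel pin, 30 mm diameter, 90 mm high, standing upright. Origin at the centre of its underside.
- bolt: Bystander: hexagon bolt standing on its head, 27 mm wide, 50 mm high. Origin at the centre of its underside.
- wrench: Bystander: open-end wrench, 220 mm long, lying flat. Origin under its middle, x along it.
- mallet: Bystander: hammer, 260 mm long, lying flat. Origin under its middle, x along it.
Mind the look-alikes: they are no part of the job. Leave any blue or red look-alike of the sleeve2 alone.

How it is judged:
At the end, for the whole second after the job is handed in: Both sleeves lie at rest and released, one in each pair of saddles, either way about: the middle of each within 5 mm along, 2 mm across and 1.5 mm in height of its home, its axis within 0.03 rad of the saddles' axis (only possible with the stepped end over the lip) (((x of sleeve1 in the frame of home_right between -0.005 and 0.005 m and y of sleeve1 in the frame of home_right between -0.002 and 0.002 m and z of sleeve1 in the frame of home_right between -0.0015 and 0.0015 m and angle between the x axis of sleeve1 and the x axis of home_right, either way round below 0.03 rad and x of sleeve2 in the frame of home_left between -0.005 and 0.005 m and y of sleeve2 in the frame of home_left between -0.002 and 0.002 m and z of sleeve2 in the frame of home_left between -0.0015 and 0.0015 m and angle between the x axis of sleeve2 and the x axis of home_left, either way round below 0.03 rad) or (x of sleeve1 in the frame of home_left between -0.005 and 0.005 m and y of sleeve1 in the frame of home_left between -0.002 and 0.002 m and z of sleeve1 in the frame of home_left between -0.0015 and 0.0015 m and angle between the x axis of sleeve1 and the x axis of home_left, either way round below 0.03 rad and x of sleeve2 in the frame of home_right between -0.005 and 0.005 m and y of sleeve2 in the frame of home_right between -0.002 and 0.002 m and z of sleeve2 in the frame of home_right between -0.0015 and 0.0015 m and angle between the x axis of sleeve2 and the x axis of home_right, either way round below 0.03 rad)) and linear speed of each of sleeve1, sleeve2 below 0.01 m/s and contact force between the fingers and sleeve1 below 0.1 N and contact force between the fingers and sleeve2 below 0.1 N); the robot touches nothing.
It fails at once if a sleeve is let go and lies at rest crooked (by more than 0.045 rad) in the saddles, as it does on the lip the wrong way round (((distance between sleeve1 and home_right below 0.02 m or distance between sleeve1 and home_left below 0.02 m) and contact force between sleeve1 and gearcase above 1 N and contact force between the fingers and sleeve1 below 0.05 N and angle between the x axis of sleeve1 and the x axis of gearcase, either way round above 0.045 rad and linear speed of sleeve1 below 0.003 m/s and angular speed of sleeve1 below 0.03 rad/s) or ((distance between sleeve2 and home_right below 0.02 m or distance between sleeve2 and home_left below 0.02 m) and contact force between sleeve2 and gearcase above 1 N and contact force between the fingers and sleeve2 below 0.05 N and angle between the x axis of sleeve2 and the x axis of gearcase, either way round above 0.045 rad and linear speed of sleeve2 below 0.003 m/s and angular speed of sleeve2 below 0.03 rad/s)).
It fails at once if a sleeve is dropped or forced into the casing (more than 50 N between them) (contact force between any of sleeve1, sleeve2 and gearcase above 50 N).
It fails at once if a bystander is moved by more than 30 mm (distance of any of collar, race, pin, bolt, wrench, mallet from where it was at the start of the episode above 0.03 m).
It also fails if it takes over 72 s, if anything falls off the work surface, if the arm or the gripper's body presses on something with over 40 N, if the wrist force passes 120 N, or if a joint passes its speed limit or range.

## Working session

There is one attempt and no reset: what is moved stays moved. The work goes in short steps, Python scripts to look and compute and a tool call to move; the robot and the scene stay as the last step left them, time stands still between calls to the robot, and variables do not carry over. Pictures are saved under pics/ and viewed, at most 10 in all, crops included, and the job is handed in when it is done.

Besides the shell and the picture viewer there is one more tool, called as a command line: name --argument value ..., lists and objects as JSON in quotes. arm_command: Moves the arm, as the interface text tells. Shifts and turns lie within -1 to 1; 1 stands for 75 cm of shift or 60 degrees of turn. Its arguments: {"type":"object","properties":{"steps":{"type":"array"},"grip_force":{"type":"number"}},"required":["steps"]}

```bash
mkdir -p pics; cat > h.py <<'E'
import numpy as np, cv2
from scipy.spatial.transform import Rotation as Ro
from plant import get_state, read_camera, sign_off, recognise
def ray(p,rc):
    K=p["K"];d=np.array([(rc[1]-K[0][2])/K[0][0],(rc[0]-K[1][2])/K[1][1]]);u=d.copy()
    for _ in range(30): u=d/(1+p["k1"]*(u@u))
    R=np.array(p["R"]);return -R.T@np.array(p["t"]),R.T@np.array([u[0],u[1],1])
def at_z(p,rc,z):
    o,d=ray(p,rc);return o+d*(z-o[2])/d[2]
def proj(p,X):
    c=np.array(p["R"])@np.array(X)+np.array(p["t"]);u=c[:2]/c[2];u=u*(1+p["k1"]*(u@u))
    K=p["K"];return np.array([K[1][1]*u[1]+K[1][2],K[0][0]*u[0]+K[0][2]])
def rel(target_pos,target_R,base_pos,base_R):
    "shift/turn units from base pose"
    b=base_R
    return b.inv().apply(np.array(target_pos)-base_pos)/.75,(b.inv()*target_R).as_rotvec()/np.radians(60)
E
python3 - <<'E'
from h import *
np.set_printoptions(precision=4,suppress=True)
for n in ("top","scene"):
    p=read_camera(n);cv2.imwrite(f"pics/{n}0.png",cv2.cvtColor(np.array(p["pixels"]),cv2.COLOR_RGB2BGR))
    print(n,p["k1"],np.array(p["K"]).tolist(),-np.array(p["R"]).T@np.array(p["t"]))
    for q in ["sleeve1","sleeve1_end","gearcase","home_right","home_left","collar","race","pin","bolt","wrench","mallet"]:
        try:
            r=recognise(p,q);print(q,[([round(v) for v in x["point"]],round(x["conf"],2)) for x in r][:4])
        except Exception as e: print(q,e)
print(get_state())
E
```

```text
top 0.04093822013212913 [[457.0261528321391, 0.0, 253.4828690244781], [0.0, 457.0261528321391, 191.43975030162474], [0.0, 0.0, 1.0]] [0.172  0.0264 1.6392]
sleeve1 [([163, 346], 0.85), ([222, 362], 0.66), ([219, 322], 0.56), ([167, 310], 0.53)]
sleeve1_end [([216, 319], 0.74)]
gearcase [([188, 196], 0.7)]
home_right [([190, 198], 0.71)]
home_left [([190, 197], 0.88)]
collar [([217, 270], 0.65)]
race [([205, 128], 0.57)]
pin [([190, 280], 0.44)]
bolt [([188, 367], 0.37)]
wrench [([179, 381], 0.8)]
mallet [([206, 126], 0.88), ([187, 366], 0.55), ([168, 313], 0.54)]
scene -0.030240037290918537 [[413.4058050720213, 0.0, 254.23191322737503], [0.0, 413.4058050720213, 193.54546793509024], [0.0, 0.0, 1.0]] [1.3746 0.0523 0.7551]
sleeve1 [([236, 168], 0.92), ([189, 176], 0.91), ([236, 122], 0.8), ([180, 133], 0.76)]
sleeve1_end [([189, 178], 0.91)]
gearcase [([212, 334], 0.67)]
home_right [([206, 336], 0.96)]
home_left [([209, 338], 0.6)]
collar [([201, 230], 0.72)]
race [([243, 216], 0.89)]
pin [([209, 222], 0.66)]
bolt [([214, 105], 0.59)]
wrench [([223, 86], 0.94), ([233, 172], 0.42)]
mallet [([235, 429], 0.6)]
{'time': 1.2, 'qpos': array([ 0.952 ,  0.2863,  1.5767, -0.    ,  1.2786, -0.15  ]), 'dq': array([ 0.0015, -0.0005,  0.0006, -0.0017, -0.0009, -0.0003]), 'joint_efforts': array([  0.0003, -40.598 , -29.2931,  -0.0001,   0.0008,   0.    ]), 'eef_pos': array([0.305 , 0.6022, 0.2313]), 'tcp_rot': array([ 0.2323,  0.9727, -0.    ,  0.    ]), 'contact_force': array([-1.0362,  0.6677,  0.2611]), 'wrist_torque': array([-0.0024,  0.014 ,  0.0164]), 'finger_force': 0.0, 'opening': 1.0015620813247623}
```

View pics/top0.png

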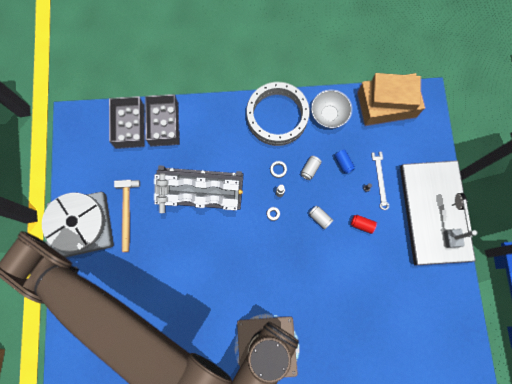

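View pics/scene0.png

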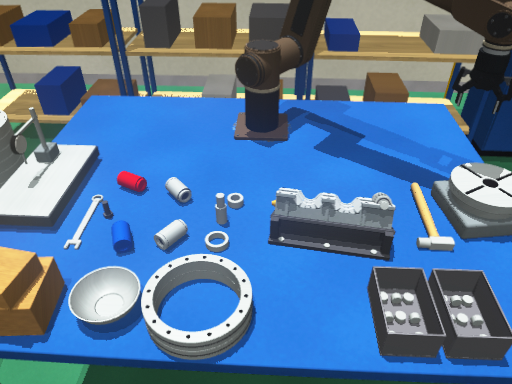

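The steel sleeve candidates in the top view are grey at (167,310), grey at (218,321), blue at (161,345) and red at (224,364). The two grey ones fit plain steel. The blue and red ones are look-alikes. I'll confirm that in an enlarged crop.

```bash
python3 - <<'E'
from h import *
np.set_printoptions(precision=4,suppress=True)
T=read_camera("top");S=read_camera("scene")
a=np.array(T["pixels"])[:,:,::-1];b=np.array(S["pixels"])[:,:,::-1]
f=lambda im,r0,r1,c0,c1,k:cv2.resize(im[r0:r1,c0:c1],None,fx=k,fy=k,interpolation=cv2.INTER_CUBIC)
o=np.zeros((600,800,3),np.uint8)
def put(x,r,c): o[r:r+x.shape[0],c:c+x.shape[1]]=x[:600-r,:800-c]
put(f(a,160,220,145,250,3.8),0,0); put(f(a,150,240,265,385,3.3),0,400)
put(f(b,175,255,265,400,2.95),300,0); put(f(b,165,255,100,235,2.95),300,400)
cv2.imwrite("pics/crop1.png",o)
# segmentation
for n,p,wins in (("top",T,[(150,182,296,326),(202,234,304,338)]),("scene",S,[(216,256,150,192),(172,206,160,196)])):
    im=np.array(p["pixels"]).astype(int)
    for w in wins:
        s=im[w[0]:w[1],w[2]:w[3]]; m=((s.max(2)-s.min(2))<70).astype(np.uint8)
        k,l,st,c=cv2.connectedComponentsWithStats(m); i=1+np.argmax(st[1:,4])
        r=cv2.minAreaRect(np.argwhere(l==i).astype(np.float32))
        print(n,st[i],c[i][::-1]+[w[0],w[2]],"minrect",np.array(r[0])+[w[0],w[2]],r[1:])
        if n=="top":
            ys=np.argwhere(l==i);u,_,vt=np.linalg.svd(ys-ys.mean(0),full_matrices=False);cc=ys.mean(0)+[w[0],w[2]]
            P=at_z(p,cc,.03);A=at_z(p,cc+5*vt[0],.03)-P;print(P,np.degrees(np.arctan2(A[1],A[0])))
        else: print(at_z(p,c[i][::-1]+[w[0],w[2]],.025))
E
```

```text
top [  5   6  21  24 305] [167.4721 310.4721] minrect [167.4637 310.4378] ((13.028663635253906, 24.68967628479004), 59.74356460571289)
[ 0.6128 -0.2057  0.03  ] 144.99478382034738
top [  5   4  24  23 311] [216.7492 320.2122] minrect [216.5 320. ] ((23.33452033996582, 13.435027122497559), 45.0)
[ 0.4291 -0.223   0.03  ] -136.43101035526303
scene [  4   3  34  31 598] [234.0117 170.4114] minrect [233.88 170.66] ((18.200000762939453, 35.20000076293945), 36.86989974975586)
[ 0.6205 -0.2063  0.025 ]
scene [  5   5  26  26 412] [189.6553 177.9757] minrect [190. 178.] ((28.284271240234375, 15.55634880065918), 45.0)
[ 0.4349 -0.2246  0.025 ]
```

View pics/crop1.png

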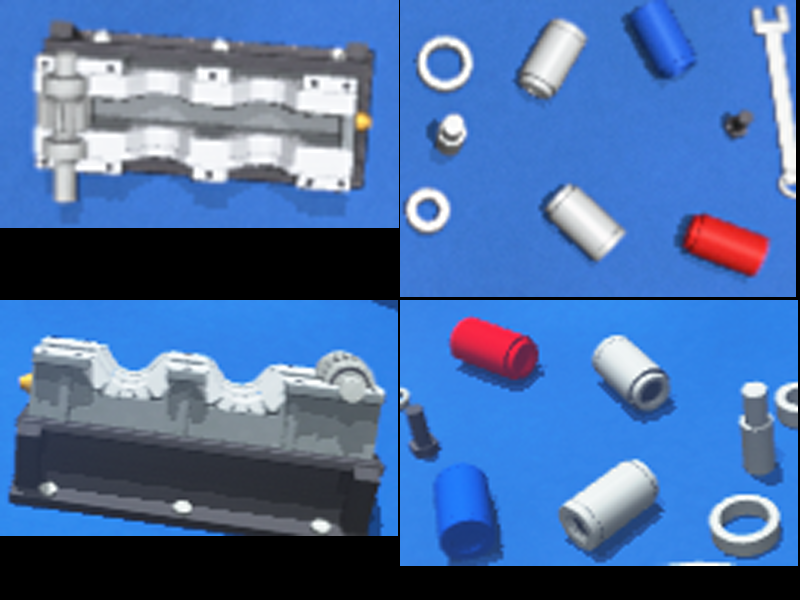

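The crop shows two plain grey sleeves, at (167,310) and (217,320) in the top view. The red and blue ones are look-alikes. Next I fit the sleeve silhouettes and the casing's joint face model.

```bash
cat > fit.py <<'E'
from h import *
from scipy.optimize import minimize
np.set_printoptions(precision=4,suppress=True)
K=8
def poly_mask(p,polys,win,val=None,hull=False):
    r0,r1,c0,c1=win;m=np.zeros(((r1-r0)*K,(c1-c0)*K),np.uint8)
    for P in polys:
        q=np.array([proj(p,X) for X in P]);q=np.stack([(q[:,1]-c0+.5)*K,(q[:,0]-r0+.5)*K],1)
        if hull:q=cv2.convexHull(q.astype(np.float32))[:,0]
        cv2.fillPoly(m,[np.round(q*16).astype(np.int32)],255,shift=4)
    return cv2.resize(m,(c1-c0,r1-r0),interpolation=cv2.INTER_AREA)/255.
def cyl(x,y,th,z=.023):
    a=np.linspace(0,2*np.pi,24);d=np.array([np.cos(th),np.sin(th),0]);n=np.array([-d[1],d[0],0])
    return [[np.array([x,y,z])+s*.04*d+.023*(np.cos(t)*n+np.sin(t)*np.array([0,0,1])) for s in(-1,1) for t in a]]
def soft(p,win):
    im=np.array(p["pixels"]).astype(float)[win[0]:win[1],win[2]:win[3]]
    return np.clip(1-(im.max(2)-im.min(2))/120.,0,1)
def best(f,x0,step):
    return minimize(f,x0,method="Nelder-Mead",options=dict(initial_simplex=np.array([x0]+[np.array(x0)+np.eye(len(x0))[i]*step[i] for i in range(len(x0))]),xatol=1e-4,fatol=1e-4))
E
python3 - <<'E'
from fit import *
T=read_camera("top");S=read_camera("scene")
for name,x0,wt,ws in (("A",[.617,-.2065],(150,184,296,328),(214,256,150,194)),("B",[.431,-.2245],(202,234,304,338),(172,206,160,198))):
    for cams in ((T,S),(T,),(S,)):
        ob=[(p,wt if p is T else ws) for p in cams];ob=[(p,w,soft(p,w)) for p,w in ob]
        f=lambda v:sum(((poly_mask(p,cyl(*v),w,hull=True)-o)**2).sum() for p,w,o in ob)
        r=min((best(f,x0+[t],[.006,.006,.2]) for t in np.radians([-30,-60,30,60])),key=lambda r:r.fun)
        print(name,len(cams),r.x[:2],np.degrees(r.x[2]),r.fun)
def gp(v,polys):
    R=Ro.from_euler("ZY",[v[2],-np.pi/6]).as_matrix();return [[np.array([v[0],v[1],.1])+R@np.array(P) for P in Q] for Q in polys]
q=lambda a,b,c,d:[(a,c,0),(b,c,0),(b,d,0),(a,d,0)]
polys=[q(a,b,c,d) for a,b in((17,37),(-43,-17)) for c,d in((-18,18),(-95,-78),(78,95))]
polys=[[tuple(np.array(P)/1000) for P in Q] for Q in polys]
w=(160,220,145,250)
g=np.array(T["pixels"]).astype(float)[w[0]:w[1],w[2]:w[3]].min(2);o=np.clip((g-150)/80,0,1)
zone=[[tuple(np.array(P)/1000) for P in q(-47,41,-92,92)]]
def f(v):
    m=poly_mask(T,gp(v,polys),w);z=poly_mask(T,gp(v,zone),w);return (z*(m-o)**2).sum()
c=at_z(T,[190,199],.1);print(c)
r=min((best(f,[c[0]+dx,c[1]+dy,np.radians(t)],[.008,.008,.1]) for t in(0,-5,5) for dx in(-.01,0,.01) for dy in (-.01,0,.01)),key=lambda r:r.fun);v=r.x
print(v[:2],np.degrees(v[2]),r.fun)
ims=[]
for p,ww,k in((T,w,7),(S,(175,255,265,400),5)):
    im=cv2.resize(np.array(p["pixels"])[ww[0]:ww[1],ww[2]:ww[3],::-1],None,fx=k,fy=k,interpolation=cv2.INTER_CUBIC).copy()
    for Q in gp(v,polys):
        u=np.array([proj(p,X) for X in Q]);u=np.stack([(u[:,1]-ww[2]+.5)*k,(u[:,0]-ww[0]+.5)*k],1)
        cv2.polylines(im,[u.astype(np.int32)],True,(0,0,255),1)
    ims.append(im[:300,:735] if p is T else im[:300,:675])
    print(im.shape)
o=np.zeros((600,740,3),np.uint8);o[:ims[0].shape[0],:ims[0].shape[1]]=ims[0];o[300:,:675]=ims[1]
cv2.imwrite("pics/ov.png",o)
E
```

```text
A 2 [ 0.6158 -0.2063] -33.74765721500627 53.330552191464825
A 1 [ 0.6145 -0.2059] -34.82327455104429 4.0977998846597465
A 1 [ 0.6166 -0.2067] -33.39862009678425 45.11172193387159
B 2 [ 0.4311 -0.225 ] 39.995587387362704 42.73260044213764
B 1 [ 0.4304 -0.2238] 42.05850079272911 4.535288110342176
B 1 [ 0.4317 -0.2262] -141.50291268063023 30.484509563629373
[0.5394 0.1962 0.1   ]
[0.5319 0.1923] -8.682866843862529 322.2260602247627
(420, 735, 3)
(400, 675, 3)
```

View pics/ov.png

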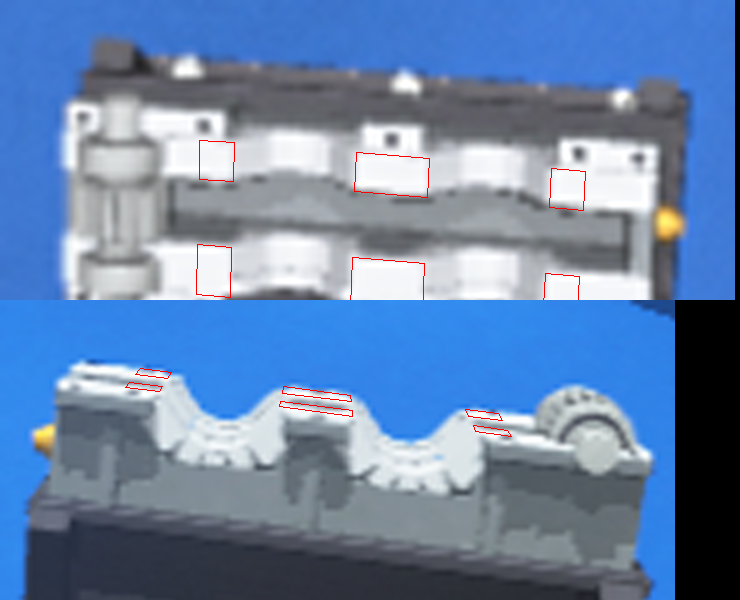

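```bash
python3 - <<'E'
from fit import *
T=read_camera("top");S=read_camera("scene")
R=Ro.from_euler("ZY",[np.radians(-8.68),-np.pi/6]).as_matrix();g=np.array([.5319,.1923,.1])
ims=[]
o=np.zeros((600,800,3),np.uint8);r=0
for p,ww,k in((T,(170,220,155,245),7),(S,(190,230,270,390),6)):
    im=cv2.resize(np.array(p["pixels"])[ww[0]:ww[1],ww[2]:ww[3],::-1],None,fx=k,fy=k,interpolation=cv2.INTER_CUBIC).copy()
    for x in(-43,-17,17,37):
        for y in(-48,48):
            a=np.radians(np.linspace(200,340,20));pts=[[x,y+23*np.cos(t),23*np.sin(t)] for t in a]
            pts=[[x,y-48+18,0],[x,y-30,0]]+pts+[[x,y+30,0]] if 1 else 0
            u=np.array([proj(p,g+R@(np.array(P)/1000)) for P in pts]);u=np.stack([(u[:,1]-ww[2]+.5)*k,(u[:,0]-ww[0]+.5)*k],1)
            cv2.polylines(im,[u.astype(np.int32)],False,(0,0,255) if x<0 else (0,160,0),1)
    h=min(im.shape[0],600-r);o[r:r+h,:im.shape[1]]=im[:h];r+=h
cv2.imwrite("pics/ov2.png",o)
E
```

```text
(no output)
```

View pics/ov2.png

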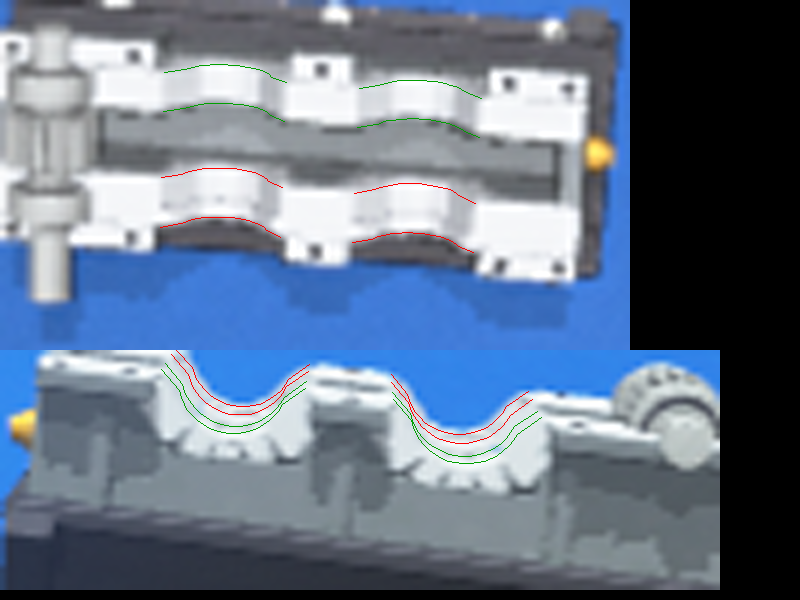

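The overlay matches the saddles in both views: top view cols 222/415 and the bed edges agree. The casing pose is therefore (0.532, 0.192, 0.1) with yaw -8.7°. Next I plan the moves.

```bash
cat >> h.py <<'E'
np.set_printoptions(precision=4,suppress=True)
YG=np.radians(-8.68);G=np.array([.5319,.1923,.1]);RG=Ro.from_euler("ZY",[YG,-np.pi/6])
def down(xdeg):  # tool down with tool x at world angle xdeg
    a=np.radians(xdeg);x=np.array([np.cos(a),np.sin(a),0]);z=np.array([0,0,-1.]);return Ro.from_matrix(np.stack([x,np.cross(z,x),z],1))
def place(sgn):  # sgn=+1: tool y=+gy
    M=RG.as_matrix();return Ro.from_matrix(np.stack([-sgn*M[:,0],sgn*M[:,1],-M[:,2]],1))
def now():
    s=get_state();return s,np.array(s["eef_pos"]),Ro.from_quat(s["tcp_rot"])
def plan(p,R,targets):
    for n,tp,tR in targets:
        t,w=rel(tp,tR,p,R);print(n,"shift",np.round(t,3),"turn",np.round(w,3),"| mm",np.linalg.norm(t)*750,"deg",np.linalg.norm(w)*60); p,R=np.array(tp),tR
E
python3 - <<'E'
from h import *
T=read_camera("top")
for n,rc,z in (("collar",(213,273),.02),("race",(169,279),.018),("pin",(190,280),.05),("bolt",(188,367),.03),("blue",(161,345),.023),("red",(224,364),.023)): print(n,at_z(T,rc,z))
s,p,R=now()
th=np.radians(146.25);A=np.array([.6158,-.2063,0]);a=np.array([np.cos(th),np.sin(th),0])
E=A+.047*a;print(E)
mid=np.array([.40,.33,.231])
plan(p,R,[("1",[.40,.33,.231],R),("2",[.50,.07,.231],down(146.25)),("3",[*E[:2],.10],down(146.25)),("4",[*E[:2],.006],down(146.25)),("up",[*E[:2],.08],down(146.25)),("mid",[*A[:2],.08],down(146.25))])
E
```

```text
collar [ 0.4556 -0.0569  0.02  ]
race [ 0.6182 -0.0915  0.018 ]
pin [ 0.5317 -0.0866  0.05  ]
bolt [ 0.5223 -0.4012  0.03  ]
blue [ 0.6306 -0.3352  0.023 ]
red [ 0.3938 -0.3764  0.023 ]
[ 0.5767 -0.1802  0.    ]
1 shift [-0.277 -0.266  0.   ] turn [0. 0. 0.] | mm 288.289419567098 deg 0.0
2 shift [-0.276 -0.249  0.   ] turn [-0.    -0.     0.115] | mm 278.56776554368236 deg 6.890001738872536
3 shift [-0.27  -0.221  0.175] turn [0. 0. 0.] | mm 292.6452387621104 deg 0.0
4 shift [0.    0.    0.125] turn [0. 0. 0.] | mm 94.0 deg 0.0
up shift [ 0.     0.    -0.099] turn [0. 0. 0.] | mm 73.99999999999999 deg 0.0
mid shift [-0.063  0.     0.   ] turn [0. 0. 0.] | mm 47.000000000000036 deg 0.0
```

arm_command --steps '[{"translation":[-0.277,-0.266,0],"twist":[0,0,0],"fingers":0.46},{"translation":[-0.277,-0.266,0],"twist":[0,0,0],"fingers":0.46},{"translation":[-0.277,-0.266,0],"twist":[0,0,0],"fingers":0.46},{"translation":[-0.277,-0.266,0],"twist":[0,0,0],"fingers":0.46},{"translation":[-0.277,-0.266,0],"twist":[0,0,0],"fingers":0.46}]' --grip_force 20

```text
time: 2.17
eef_pos: [0.4007, 0.328, 0.2316]
tcp_rot: [0.233, 0.972, 0.0, 0.0]
contact_force: [-0.2, 0.3, 0.3]
opening: 0.73
finger_force: 0.0
```

arm_command --steps '[{"translation":[-0.276,-0.249,0],"twist":[0,0,0.115],"fingers":0.46},{"translation":[-0.276,-0.249,0],"twist":[0,0,0.115],"fingers":0.46},{"translation":[-0.276,-0.249,0],"twist":[0,0,0.115],"fingers":0.46},{"translation":[-0.276,-0.249,0],"twist":[0,0,0.115],"fingers":0.46},{"translation":[-0.276,-0.249,0],"twist":[0,0,0.115],"fingers":0.46}]'

```text
time: 2.8
eef_pos: [0.5013, 0.0673, 0.2318]
tcp_rot: [0.292, 0.956, -0.0, 0.001]
contact_force: [-0.6, -0.3, -0.1]
opening: 0.733
finger_force: 0.0
```

arm_command --steps '[{"translation":[-0.27,-0.221,0.175],"twist":[0,0,0],"fingers":0.46},{"translation":[-0.27,-0.221,0.175],"twist":[0,0,0],"fingers":0.46},{"translation":[-0.27,-0.221,0.175],"twist":[0,0,0],"fingers":0.46},{"translation":[-0.27,-0.221,0.175],"twist":[0,0,0],"fingers":0.46},{"translation":[-0.27,-0.221,0.175],"twist":[0,0,0],"fingers":0.46}]'

```text
time: 3.42
eef_pos: [0.5767, -0.1825, 0.0987]
tcp_rot: [0.291, 0.957, 0.0, -0.0]
contact_force: [0.5, 1.2, -0.2]
opening: 0.729
finger_force: 0.0
```

```bash
python3 - <<'E'
from h import *
s,p,R=now();print(p,R.as_matrix()[:,0],s["qpos"],s["opening"])
E=[.5767,-.1802];plan(p,R,[("4",[*E,.006],down(146.25))])
E
```

```text
[ 0.5767 -0.1825  0.0987] [-0.8305  0.5571  0.0008] [-0.474   0.2754  1.8492 -0.0001  1.0179 -1.4539] 0.7286381349078733
4 shift [0.002 0.003 0.124] turn [-0.    -0.001 -0.002] | mm 92.75189330603666 deg 0.11420798009370361
```

arm_command --steps '[{"translation":[0.002,0.003,0.06],"twist":[0,0,0],"fingers":0.46},{"translation":[0.002,0.003,0.105],"twist":[0,0,0],"fingers":0.46},{"translation":[0.002,0.003,0.124],"twist":[0,0,0],"fingers":0.46},{"translation":[0.002,0.003,0.124],"twist":[0,0,0],"fingers":0.3},{"translation":[0.002,0.003,0.124],"twist":[0,0,0],"fingers":0.1}]' --grip_force 20

```text
time: 4.05
eef_pos: [0.5781, -0.1779, 0.009]
tcp_rot: [0.29, 0.957, -0.0, 0.002]
contact_force: [0.2, -0.3, 0.7]
opening: 0.55
finger_force: 0.0
```

arm_command --steps '[{"translation":[0,0,0],"twist":[0,0,0],"fingers":0.0},{"translation":[0,0,0],"twist":[0,0,0],"fingers":-0.1},{"translation":[0,0,0],"twist":[0,0,0],"fingers":-0.2},{"translation":[0,0,0],"twist":[0,0,0],"fingers":-0.3},{"translation":[0,0,0],"twist":[0,0,0],"fingers":-0.3}]'

```text
time: 4.68
eef_pos: [0.5777, -0.1779, 0.0088]
tcp_rot: [0.29, 0.957, -0.0, 0.001]
contact_force: [-0.7, 1.1, 5.8]
opening: 0.442
finger_force: 19.5
```

```bash
python3 - <<'E'
from h import *
s,p,R=now();print(p,s["opening"]*85,s["finger_force"],s["contact_force"])
E
```

```text
[ 0.5777 -0.1779  0.0088] 37.556050165424544 19.475763738155365 [-0.7035  1.0898  5.8155]
```

arm_command --steps '[{"translation":[0,0,0],"twist":[0,0,0],"fingers":0.2},{"translation":[0,0,0],"twist":[0,0,0],"fingers":0.46},{"translation":[-0.02,0,0],"twist":[0,0,0],"fingers":0.46},{"translation":[-0.05,0,0],"twist":[0,0,0],"fingers":0.46},{"translation":[-0.064,0,0],"twist":[0,0,0],"fingers":0.46}]'

```text
time: 5.3
eef_pos: [0.6181, -0.2053, 0.0072]
tcp_rot: [0.291, 0.957, -0.0, 0.001]
contact_force: [-1.2, 0.1, -0.8]
opening: 0.73
finger_force: 0.0
```

arm_command --steps '[{"translation":[0,0,0],"twist":[0,0,0],"fingers":0.3},{"translation":[0,0,0],"twist":[0,0,0],"fingers":0.1},{"translation":[0,0,0],"twist":[0,0,0],"fingers":-0.1},{"translation":[0,0,0],"twist":[0,0,0],"fingers":-0.3},{"translation":[0,0,0],"twist":[0,0,0],"fingers":-0.3}]' --grip_force 60

```text
time: 5.92
eef_pos: [0.616, -0.204, 0.0071]
tcp_rot: [0.29, 0.957, -0.0, -0.001]
contact_force: [-2.2, -1.1, 2.7]
opening: 0.521
finger_force: 61.8
```

```bash
python3 - <<'E'
from fit import *
s,p,R=now();print(p,s["opening"]*85,s["finger_force"],s["contact_force"],R.as_matrix()[:,0])
T=read_camera("top");S=read_camera("scene");M=np.zeros((600,800,3),np.uint8)
for q,w,k,r in((T,(140,190,290,350),6,0),(S,(200,260,130,210),5,300)):
    x=cv2.resize(np.array(q["pixels"])[w[0]:w[1],w[2]:w[3],::-1],None,fx=k,fy=k,interpolation=cv2.INTER_CUBIC);M[r:r+x.shape[0],:x.shape[1]]=x
cv2.imwrite("pics/g1.png",M[:,:480])
E
```

```text
[ 0.616  -0.204   0.0071] 44.32494496302161 61.77149534225464 [-2.1994 -1.12    2.672 ] [-0.8315  0.5555  0.0011]
```

View pics/g1.png

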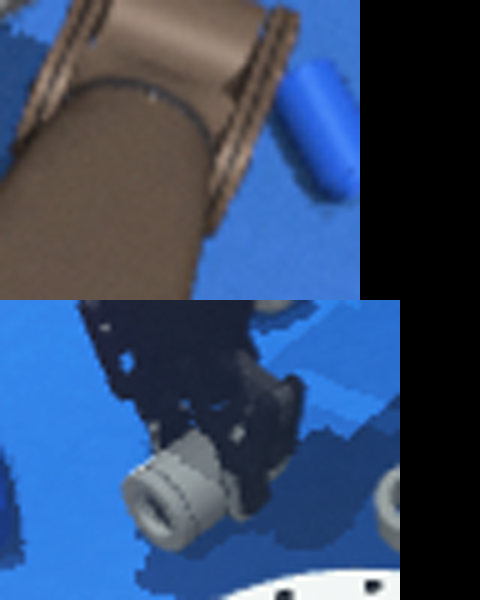

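The end read 37.6 mm and the middle reads 44.3 mm, so the stepped end is at +tool x. The picture shows the sleeve held in the fingers at scene crop (180,480). Next I lift it and carry it to the left saddles.

```bash
cat >> h.py <<'E'
HL=G+RG.apply([0,.048,0]);HR=G+RG.apply([0,-.048,0])
def ptcp(h,sgn,up=0,off=.016,gx=0):  # tcp for the grasped sleeve 'up' above home
    R=place(sgn);return h+R.apply([0,0,off-up])+RG.apply([gx,0,0]),R
E
python3 - <<'E'
from h import *
s,p,R=now()
P,Q=ptcp(HL,1,.12);print(HL,HR,P)
P2,_=ptcp(HL,1,.03)
m=Ro.from_rotvec((R.inv()*Q).as_rotvec()*.5)
plan(p,R,[("up",p+[0,0,.2],R),("a",p+[-.04,.22,.2],R*m),("b",P+[-.0,-0.0,.03],Q),("c",P2,Q)])
E
```

```text
[0.5391 0.2398 0.1   ] [0.5247 0.1448 0.1   ] [0.4877 0.2476 0.1901]
up shift [ 0.    -0.    -0.267] turn [0. 0. 0.] | mm 200.00000000000003 deg 0.0
a shift [0.207 0.214 0.   ] turn [-0.055 -0.247 -0.204] | mm 223.60679774997897 deg 19.485192735756762
b shift [ 0.211  0.246 -0.067] turn [-0.055 -0.247 -0.204] | mm 248.16679379057499 deg 19.48519273575676
c shift [ 0.02  -0.     0.155] turn [0. 0. 0.] | mm 116.94672795951136 deg 0.0
```

arm_command --steps '[{"translation":[0,0,-0.02],"twist":[0,0,0],"fingers":-0.3},{"translation":[0,0,-0.08],"twist":[0,0,0],"fingers":-0.3},{"translation":[0,0,-0.15],"twist":[0,0,0],"fingers":-0.3},{"translation":[0,0,-0.22],"twist":[0,0,0],"fingers":-0.3},{"translation":[0,0,-0.267],"twist":[0,0,0],"fingers":-0.3}]'

```text
time: 6.65
eef_pos: [0.6169, -0.2037, 0.2097]
tcp_rot: [0.29, 0.957, 0.0, 0.001]
contact_force: [1.0, 0.2, -6.6]
opening: 0.517
finger_force: 63.4
```

arm_command --steps '[{"translation":[0.03,0.03,0],"twist":[-0.01,-0.04,-0.03],"fingers":-0.3},{"translation":[0.08,0.08,0],"twist":[-0.02,-0.1,-0.08],"fingers":-0.3},{"translation":[0.13,0.135,0],"twist":[-0.035,-0.16,-0.13],"fingers":-0.3},{"translation":[0.17,0.18,0],"twist":[-0.045,-0.21,-0.17],"fingers":-0.3},{"translation":[0.207,0.214,0],"twist":[-0.055,-0.247,-0.204],"fingers":-0.3}]'

```text
time: 7.28
eef_pos: [0.5745, 0.0182, 0.2057]
tcp_rot: [0.183, 0.974, -0.009, 0.13]
contact_force: [0.7, -1.0, -6.3]
opening: 0.52
finger_force: 63.4
```

arm_command --steps '[{"translation":[0.05,0.055,-0.015],"twist":[-0.013,-0.06,-0.05],"fingers":-0.3},{"translation":[0.1,0.115,-0.03],"twist":[-0.025,-0.12,-0.1],"fingers":-0.3},{"translation":[0.15,0.175,-0.048],"twist":[-0.04,-0.18,-0.15],"fingers":-0.3},{"translation":[0.19,0.222,-0.06],"twist":[-0.05,-0.225,-0.185],"fingers":-0.3},{"translation":[0.211,0.246,-0.067],"twist":[-0.055,-0.247,-0.204],"fingers":-0.3}]'

```text
time: 7.9
eef_pos: [0.4853, 0.2493, 0.218]
tcp_rot: [0.072, 0.964, -0.02, 0.257]
contact_force: [0.3, 0.4, -6.2]
opening: 0.52
finger_force: 63.5
```

```bash
python3 - <<'E'
from h import *
s,p,R=now();print(p,s["opening"]*85,s["finger_force"],s["contact_force"],s["qpos"])
plan(p,R,[("c",*ptcp(HL,1,.04)),("d",*ptcp(HL,1,.005))])
E
```

```text
[0.4853 0.2493 0.218 ] 44.19246703037927 63.455772399902344 [ 0.3427  0.3738 -6.2119] [ 0.4107 -0.1815  2.1523 -0.3958  0.758  -0.7786]
c shift [ 0.015 -0.002  0.141] turn [ 0.001 -0.002  0.002] | mm 106.13197091141433 deg 0.17828665030234295
d shift [ 0.    -0.     0.047] turn [0. 0. 0.] | mm 34.99999999999999 deg 0.0
```

arm_command --steps '[{"translation":[0.005,0,0.04],"twist":[0,0,0],"fingers":-0.3},{"translation":[0.01,-0.001,0.085],"twist":[0,0,0],"fingers":-0.3},{"translation":[0.013,-0.002,0.12],"twist":[0,0,0],"fingers":-0.3},{"translation":[0.015,-0.002,0.141],"twist":[0,0,0],"fingers":-0.3},{"translation":[0.015,-0.002,0.141],"twist":[0,0,0],"fingers":-0.3}]'

```text
time: 8.52
eef_pos: [0.5301, 0.2388, 0.1209]
tcp_rot: [0.074, 0.963, -0.021, 0.257]
contact_force: [-0.7, 1.0, -6.3]
opening: 0.522
finger_force: 63.4
```

```bash
python3 - <<'E'
from fit import *
s,p,R=now();print(p,s["contact_force"])
plan(p,R,[("d",*ptcp(HL,1,.006)),("e",*ptcp(HL,1,.0))])
T=read_camera("top");S=read_camera("scene");M=np.zeros((600,800,3),np.uint8)
for q,w,k,r in((T,(160,220,150,250),5,0),(S,(175,235,270,400),5,300)):
    x=cv2.resize(np.array(q["pixels"])[w[0]:w[1],w[2]:w[3],::-1],None,fx=k,fy=k,interpolation=cv2.INTER_CUBIC);M[r:r+x.shape[0],:x.shape[1]]=x
cv2.imwrite("pics/g2.png",M[:,:650])
E
```

```text
[0.5301 0.2388 0.1209] [-0.7282  0.9685 -6.2703]
d shift [0.004 0.003 0.043] turn [-0.002 -0.002 -0.   ] | mm 32.683769748210764 deg 0.16464122948474003
e shift [0.    0.    0.008] turn [0. 0. 0.] | mm 5.999999999999975 deg 0.0
```

View pics/g2.png

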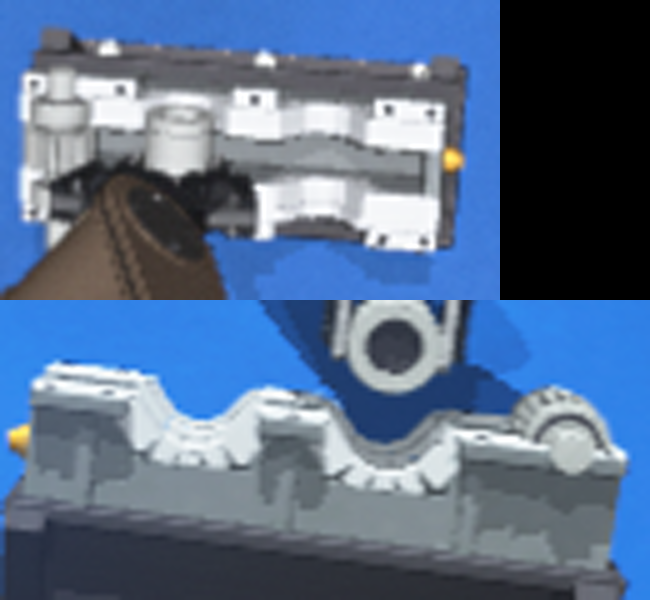

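The sleeve hangs square over the left saddles, at top crop (180,130) and scene crop (395,345). I lower it slowly.

arm_command --steps '[{"translation":[0.002,0.001,0.01],"twist":[0,0,0],"fingers":-0.3},{"translation":[0.004,0.002,0.022],"twist":[0,0,0],"fingers":-0.3},{"translation":[0.004,0.002,0.034],"twist":[0,0,0],"fingers":-0.3},{"translation":[0.004,0.002,0.041],"twist":[0,0,0],"fingers":-0.3},{"translation":[0.004,0.002,0.043],"twist":[0,0,0],"fingers":-0.3}]'

```text
time: 9.25
eef_pos: [0.5451, 0.2386, 0.0929]
tcp_rot: [0.073, 0.963, -0.02, 0.259]
contact_force: [-0.0, 1.4, -7.0]
opening: 0.519
finger_force: 63.6
```

arm_command --steps '[{"translation":[0,0,0.001],"twist":[0,0,0],"fingers":-0.3},{"translation":[0,0,0.002],"twist":[0,0,0],"fingers":-0.3},{"translation":[0,0,0.003],"twist":[0,0,0],"fingers":-0.3}]'

```text
time: 9.62
eef_pos: [0.5463, 0.2387, 0.0919]
tcp_rot: [0.073, 0.963, -0.019, 0.259]
contact_force: [0.1, -0.1, -5.9]
opening: 0.516
finger_force: 63.6
```

```bash
python3 - <<'E'
from h import *
s,p,R=now();print(p,s["contact_force"],s["wrist_torque"])
plan(p,R,[("e",*ptcp(HL,1,.0))])
E
```

```text
[0.5463 0.2387 0.0919] [ 0.0974 -0.1218 -5.9329] [ 0.1183  0.7385 -0.0371]
e shift [ 0.003 -0.     0.007] turn [ 0.     0.003 -0.   ] | mm 5.823057502286752 deg 0.159256815122166
```

arm_command --steps '[{"translation":[0.001,0,0.001],"twist":[0,0,0],"fingers":-0.3},{"translation":[0.002,0,0.002],"twist":[0,0,0],"fingers":-0.3},{"translation":[0.002,0,0.003],"twist":[0,0,0],"fingers":-0.3},{"translation":[0.002,0,0.004],"twist":[0,0,0],"fingers":-0.3}]'

```text
time: 10.12
eef_pos: [0.5464, 0.2386, 0.0883]
tcp_rot: [0.073, 0.963, -0.02, 0.259]
contact_force: [0.1, 0.4, -6.2]
opening: 0.518
finger_force: 63.6
```

arm_command --steps '[{"translation":[0,0,0.001],"twist":[0,0,0],"fingers":-0.3},{"translation":[0,0,0.001],"twist":[0,0,0],"fingers":-0.3}]'

```text
time: 10.38
eef_pos: [0.5468, 0.2386, 0.0877]
tcp_rot: [0.073, 0.963, -0.02, 0.259]
contact_force: [-0.6, 0.7, -5.7]
opening: 0.515
finger_force: 63.6
```

arm_command --steps '[{"translation":[0,0,0.001],"twist":[0,0,0],"fingers":-0.3},{"translation":[0,0,0.001],"twist":[0,0,0],"fingers":-0.3}]'

```text
time: 10.62
eef_pos: [0.5474, 0.2388, 0.0874]
tcp_rot: [0.073, 0.963, -0.019, 0.26]
contact_force: [-1.6, 0.7, -5.5]
opening: 0.515
finger_force: 63.6
```

```bash
python3 - <<'E'
from h import *
s,p,R=now();print(p,s["contact_force"],s["wrist_torque"])
plan(p,R,[("e",*ptcp(HL,1,.0))])
E
```

```text
[0.5474 0.2388 0.0874] [-1.6131  0.7167 -5.5247] [0.274  0.7141 0.0896]
e shift [ 0.001 -0.     0.001] turn [ 0.001  0.003 -0.   ] | mm 1.2765209974610148 deg 0.17688346414144993
```

Contact may be starting. I continue in small steps, watching the force.

arm_command --steps '[{"translation":[0,0,0.001],"twist":[0,0,0],"fingers":-0.3},{"translation":[0,0,0.001],"twist":[0,0,0],"fingers":-0.3}]'

```text
time: 10.88
eef_pos: [0.5478, 0.239, 0.0869]
tcp_rot: [0.073, 0.963, -0.019, 0.26]
contact_force: [-2.7, 2.7, -2.0]
opening: 0.521
finger_force: 63.9
```

arm_command --steps '[{"translation":[0,0,0.001],"twist":[0,0,0],"fingers":-0.3},{"translation":[0,0,0.001],"twist":[0,0,0],"fingers":-0.3}]'

```text
time: 11.12
eef_pos: [0.548, 0.2391, 0.0867]
tcp_rot: [0.073, 0.963, -0.019, 0.26]
contact_force: [-7.8, 4.3, 0.6]
opening: 0.52
finger_force: 64.8
```

arm_command --steps '[{"translation":[0,0.001,0],"twist":[0,0,0],"fingers":-0.3},{"translation":[0,0.001,0.001],"twist":[0,0,0],"fingers":-0.3}]'

```text
time: 11.38
eef_pos: [0.5483, 0.2392, 0.0865]
tcp_rot: [0.073, 0.963, -0.02, 0.259]
contact_force: [-14.9, 0.8, 10.6]
opening: 0.517
finger_force: 65.4
```

```bash
python3 - <<'E'
from h import *
s,p,R=now();f=s["contact_force"];print(p,f,RG.inv().apply(f-np.array([0,0,-6.2])),R.inv().apply(s["wrist_torque"]))
print(RG.inv().apply(p-ptcp(HL,1,0)[0]))
E
```

```text
[0.5483 0.2392 0.0865] [-14.9475   0.7696  10.5606] [-4.5169 -1.4951 21.9613] [ 0.2121  1.4186 -0.3662]
[ 0.0012  0.0008 -0.0002]
```

The sleeve is seated at the predicted home with 22 N normal to the joint face. I ease off, open slowly to 62 mm, then retreat along tool z.

arm_command --steps '[{"translation":[0,0,-0.001],"twist":[0,0,0],"fingers":0.0},{"translation":[0,0,-0.001],"twist":[0,0,0],"fingers":0.1},{"translation":[0,0,-0.001],"twist":[0,0,0],"fingers":0.2},{"translation":[0,0,-0.001],"twist":[0,0,0],"fingers":0.4},{"translation":[0,0,-0.001],"twist":[0,0,0],"fingers":0.46}]' --grip_force 20

```text
time: 12.0
eef_pos: [0.5484, 0.239, 0.086]
tcp_rot: [0.073, 0.963, -0.02, 0.259]
contact_force: [0.5, -0.3, 0.6]
opening: 0.735
finger_force: 0.0
```

arm_command --steps '[{"translation":[0,0,-0.01],"twist":[0,0,0],"fingers":0.46},{"translation":[0,0,-0.04],"twist":[0,0,0],"fingers":0.46},{"translation":[0,0,-0.09],"twist":[0,0,0],"fingers":0.46},{"translation":[0,0,-0.14],"twist":[0,0,0],"fingers":0.46},{"translation":[0,0,-0.17],"twist":[0,0,0],"fingers":0.46}]'

```text
time: 12.62
eef_pos: [0.4844, 0.2493, 0.1985]
tcp_rot: [0.073, 0.963, -0.019, 0.26]
contact_force: [0.7, 0.6, 1.1]
opening: 0.734
finger_force: 0.0
```

```bash
python3 - <<'E'
from h import *
s,p,R=now();print(p,s["contact_force"],s["qpos"],s["opening"])
B=np.array([.4311,-.225,0]);th=np.radians(40);a=np.array([np.cos(th),np.sin(th),0]);E=B+.047*a
D=down(40);print(E,Ro.magnitude(R.inv()*D)*57.3)
# yaw in stages: q6 from now to ~+10 deg => tool x angle decreasing 171->40 : via 130, 85, 40
plan(p,R,[("1",[.43,.15,.24],down(150)),("2",[.44,-.02,.2],down(105)),("3",[.45,-.12,.15],down(60)),("4",[*E[:2],.08],D),("5",[*E[:2],.008],D)])
E
```

```text
[0.4844 0.2493 0.1985] [0.6557 0.5757 1.0692] [ 0.4126 -0.1616  2.1749 -0.4214  0.7141 -0.7438] 0.7338125388036648
[ 0.4671 -0.1948  0.    ] 133.11793484638844
1 shift [ 0.017 -0.142 -0.074] turn [0.096 0.498 0.347] | mm 120.59181073378679 deg 36.87833014168745
2 shift [-0.125 -0.19   0.053] turn [0.   0.   0.75] | mm 174.92855684535897 deg 45.00000000000001
3 shift [-0.132 -0.022  0.067] turn [0.   0.   0.75] | mm 112.24972160321825 deg 45.000000000000014
4 shift [-0.075  0.07   0.093] turn [0.    0.    0.333] | mm 103.85538856866637 deg 20.000000000000007
5 shift [0.    0.    0.096] turn [0. 0. 0.] | mm 72.00000000000001 deg 0.0
```

arm_command --steps '[{"translation":[0.004,-0.028,-0.015],"twist":[0.02,0.1,0.07],"fingers":0.46},{"translation":[0.008,-0.06,-0.03],"twist":[0.04,0.22,0.15],"fingers":0.46},{"translation":[0.012,-0.1,-0.05],"twist":[0.065,0.34,0.235],"fingers":0.46},{"translation":[0.015,-0.13,-0.068],"twist":[0.09,0.45,0.315],"fingers":0.46},{"translation":[0.017,-0.142,-0.074],"twist":[0.096,0.498,0.347],"fingers":0.46}]'

```text
time: 13.25
eef_pos: [0.4307, 0.1485, 0.2393]
tcp_rot: [0.26, 0.965, -0.0, -0.001]
contact_force: [0.2, -0.2, -0.5]
opening: 0.727
finger_force: 0.0
```

arm_command --steps '[{"translation":[-0.025,-0.038,0.01],"twist":[0,0,0.15],"fingers":0.46},{"translation":[-0.05,-0.076,0.02],"twist":[0,0,0.3],"fingers":0.46},{"translation":[-0.075,-0.114,0.03],"twist":[0,0,0.45],"fingers":0.46},{"translation":[-0.1,-0.152,0.042],"twist":[0,0,0.6],"fingers":0.46},{"translation":[-0.125,-0.19,0.053],"twist":[0,0,0.75],"fingers":0.46}]'

```text
time: 13.88
eef_pos: [0.4398, -0.0219, 0.1982]
tcp_rot: [0.611, 0.792, -0.001, -0.0]
contact_force: [-0.9, -0.1, -1.1]
opening: 0.732
finger_force: 0.0
```

arm_command --steps '[{"translation":[-0.026,-0.004,0.013],"twist":[0,0,0.15],"fingers":0.46},{"translation":[-0.052,-0.008,0.026],"twist":[0,0,0.3],"fingers":0.46},{"translation":[-0.078,-0.012,0.04],"twist":[0,0,0.45],"fingers":0.46},{"translation":[-0.105,-0.017,0.053],"twist":[0,0,0.6],"fingers":0.46},{"translation":[-0.132,-0.022,0.067],"twist":[0,0,0.75],"fingers":0.46}]'

```text
time: 14.5
eef_pos: [0.4495, -0.1215, 0.1481]
tcp_rot: [0.867, 0.498, -0.001, 0.0]
contact_force: [-0.6, 0.1, -0.1]
opening: 0.729
finger_force: 0.0
```

```bash
python3 - <<'E'
from h import *
s,p,R=now();print(p,s["contact_force"],s["qpos"],s["opening"])
E=[.4671,-.1948];D=down(40)
plan(p,R,[("4",[*E,.08],D),("5",[*E[:2],.007],D)])
T=read_camera("top");S=read_camera("scene");M=np.zeros((600,800,3),np.uint8)
for q,w,k,r in((T,(160,220,150,250),5,0),(S,(175,235,270,400),5,300)):
    x=cv2.resize(np.array(q["pixels"])[w[0]:w[1],w[2]:w[3],::-1],None,fx=k,fy=k,interpolation=cv2.INTER_CUBIC);M[r:r+x.shape[0],:x.shape[1]]=x
cv2.imwrite("pics/g3.png",M[:,:650])
E
```

```text
[ 0.4495 -0.1215  0.1481] [-0.6315  0.0989 -0.1487] [-0.4812 -0.0969  2.15   -0.0028  1.089   0.0493] 0.729360899779107
4 shift [-0.072  0.07   0.091] turn [0.    0.002 0.328] | mm 101.59295741430888 deg 19.68027850799546
5 shift [0.    0.    0.097] turn [0. 0. 0.] | mm 73.0 deg 0.0
```

View pics/g3.png

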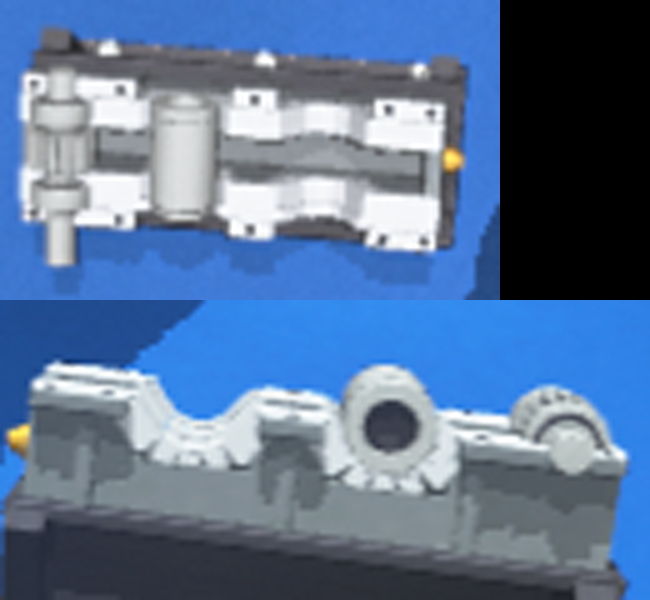

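The first sleeve lies straight in the left saddles (top crop (183,160)). Next I feel the second sleeve.

arm_command --steps '[{"translation":[-0.018,0.018,0.023],"twist":[0,0,0.08],"fingers":0.46},{"translation":[-0.036,0.035,0.046],"twist":[0,0,0.16],"fingers":0.46},{"translation":[-0.055,0.053,0.07],"twist":[0,0.001,0.25],"fingers":0.46},{"translation":[-0.072,0.07,0.091],"twist":[0,0.002,0.328],"fingers":0.46},{"translation":[-0.072,0.07,0.091],"twist":[0,0.002,0.328],"fingers":0.46}]'

```text
time: 15.22
eef_pos: [0.4672, -0.1938, 0.0793]
tcp_rot: [0.939, 0.345, -0.001, -0.001]
contact_force: [0.3, -0.6, 0.0]
opening: 0.733
finger_force: 0.0
```

```bash
python3 - <<'E'
from h import *
s,p,R=now();print(p)
plan(p,R,[("5",[.4671,-.1948,.007],down(40))])
E
```

```text
[ 0.4672 -0.1938  0.0793]
5 shift [-0.001  0.001  0.096] turn [-0.003  0.001  0.006] | mm 72.30438395214233 deg 0.4180342738718081
```

arm_command --steps '[{"translation":[-0.001,0.001,0.05],"twist":[0,0,0],"fingers":0.46},{"translation":[-0.001,0.001,0.085],"twist":[0,0,0],"fingers":0.46},{"translation":[-0.001,0.001,0.096],"twist":[0,0,0],"fingers":0.46},{"translation":[-0.001,0.001,0.096],"twist":[0,0,0],"fingers":0.3},{"translation":[-0.001,0.001,0.096],"twist":[0,0,0],"fingers":0.1}]' --grip_force 20

```text
time: 15.85
eef_pos: [0.4685, -0.1956, 0.0093]
tcp_rot: [0.939, 0.345, 0.0, 0.001]
contact_force: [0.1, 0.3, -0.7]
opening: 0.55
finger_force: 0.0
```

arm_command --steps '[{"translation":[0,0,0],"twist":[0,0,0],"fingers":0.0},{"translation":[0,0,0],"twist":[0,0,0],"fingers":-0.1},{"translation":[0,0,0],"twist":[0,0,0],"fingers":-0.2},{"translation":[0,0,0],"twist":[0,0,0],"fingers":-0.3},{"translation":[0,0,0],"twist":[0,0,0],"fingers":-0.3}]'

```text
time: 16.48
eef_pos: [0.4682, -0.1956, 0.0089]
tcp_rot: [0.939, 0.344, -0.0, 0.0]
contact_force: [-0.3, 1.4, 5.7]
opening: 0.436
finger_force: 19.5
```

arm_command --steps '[{"translation":[0,0,0],"twist":[0,0,0],"fingers":0.2},{"translation":[0,0,0],"twist":[0,0,0],"fingers":0.46},{"translation":[-0.02,0,0],"twist":[0,0,0],"fingers":0.46},{"translation":[-0.05,0,0],"twist":[0,0,0],"fingers":0.46},{"translation":[-0.063,0,0],"twist":[0,0,0],"fingers":0.46}]'

```text
time: 17.1
eef_pos: [0.4301, -0.2264, 0.0075]
tcp_rot: [0.939, 0.344, -0.001, -0.0]
contact_force: [-0.2, -0.5, -0.7]
opening: 0.729
finger_force: 0.0
```

arm_command --steps '[{"translation":[0,0,0],"twist":[0,0,0],"fingers":0.3},{"translation":[0,0,0],"twist":[0,0,0],"fingers":0.1},{"translation":[0,0,0],"twist":[0,0,0],"fingers":-0.1},{"translation":[0,0,0],"twist":[0,0,0],"fingers":-0.3},{"translation":[0,0,0],"twist":[0,0,0],"fingers":-0.3}]' --grip_force 60

```text
time: 17.73
eef_pos: [0.4318, -0.2259, 0.0085]
tcp_rot: [0.939, 0.345, -0.001, 0.0]
contact_force: [-2.2, -1.2, 7.0]
opening: 0.521
finger_force: 60.9
```

The end again read 37 mm against 44 mm in the middle, so the step is at +tool x. I carry this sleeve to the right saddles.

```bash
python3 - <<'E'
from h import *
s,p,R=now()
P,Q=ptcp(HR,1,.13,off=.015,gx=.001)
plan(p,R,[("up",p+[0,0,.19],R),("1",[.44,-.12,.21],down(85)),("2",[.44,.0,.23],down(130)),("3",P+[0,0,.02],Q),("4",*ptcp(HR,1,.04,off=.015,gx=.001))])
E
```

```text
up shift [-0.    -0.    -0.253] turn [0. 0. 0.] | mm 190.00000000000006 deg 0.0
1 shift [ 0.1   -0.101 -0.016] turn [-0.001  0.001 -0.745] | mm 106.82882182066052 deg 44.68063515388808
2 shift [ 0.159 -0.014 -0.027] turn [ 0.    0.   -0.75] | mm 121.65525060596437 deg 45.0
3 shift [0.132 0.161 0.013] turn [-0.18  -0.478 -0.673] | mm 156.36724223374665 deg 50.6736502454803
4 shift [0.013 0.    0.143] turn [0. 0. 0.] | mm 107.78539536330507 deg 0.0
```

arm_command --steps '[{"translation":[0,0,-0.02],"twist":[0,0,0],"fingers":-0.3},{"translation":[0,0,-0.08],"twist":[0,0,0],"fingers":-0.3},{"translation":[0,0,-0.15],"twist":[0,0,0],"fingers":-0.3},{"translation":[0,0,-0.21],"twist":[0,0,0],"fingers":-0.3},{"translation":[0,0,-0.253],"twist":[0,0,0],"fingers":-0.3}]'

```text
time: 18.35
eef_pos: [0.4313, -0.2249, 0.1988]
tcp_rot: [0.939, 0.344, -0.0, -0.0]
contact_force: [-0.2, -0.2, -6.8]
opening: 0.52
finger_force: 64.2
```

arm_command --steps '[{"translation":[0.02,-0.02,-0.003],"twist":[0,0,-0.15],"fingers":-0.3},{"translation":[0.04,-0.04,-0.006],"twist":[0,0,-0.3],"fingers":-0.3},{"translation":[0.06,-0.06,-0.01],"twist":[0,0,-0.45],"fingers":-0.3},{"translation":[0.08,-0.08,-0.013],"twist":[0,0,-0.6],"fingers":-0.3},{"translation":[0.1,-0.101,-0.016],"twist":[0,0,-0.745],"fingers":-0.3}]'

```text
time: 18.98
eef_pos: [0.4386, -0.1176, 0.208]
tcp_rot: [0.736, 0.677, -0.001, -0.002]
contact_force: [-0.4, 0.2, -6.6]
opening: 0.519
finger_force: 63.8
```

arm_command --steps '[{"translation":[0.032,-0.003,-0.005],"twist":[0,0,-0.15],"fingers":-0.3},{"translation":[0.064,-0.006,-0.01],"twist":[0,0,-0.3],"fingers":-0.3},{"translation":[0.096,-0.009,-0.016],"twist":[0,0,-0.45],"fingers":-0.3},{"translation":[0.128,-0.012,-0.021],"twist":[0,0,-0.6],"fingers":-0.3},{"translation":[0.159,-0.014,-0.027],"twist":[0,0,-0.75],"fingers":-0.3}]'

```text
time: 19.6
eef_pos: [0.4382, 0.0018, 0.2281]
tcp_rot: [0.42, 0.907, -0.0, -0.002]
contact_force: [0.1, 0.1, -6.7]
opening: 0.52
finger_force: 63.7
```

arm_command --steps '[{"translation":[0.026,0.032,0.003],"twist":[-0.036,-0.095,-0.134],"fingers":-0.3},{"translation":[0.053,0.064,0.005],"twist":[-0.072,-0.19,-0.27],"fingers":-0.3},{"translation":[0.08,0.097,0.008],"twist":[-0.108,-0.287,-0.404],"fingers":-0.3},{"translation":[0.106,0.13,0.01],"twist":[-0.144,-0.382,-0.538],"fingers":-0.3},{"translation":[0.132,0.161,0.013],"twist":[-0.18,-0.478,-0.673],"fingers":-0.3}]'

```text
time: 20.23
eef_pos: [0.4665, 0.1549, 0.2176]
tcp_rot: [0.071, 0.964, -0.02, 0.256]
contact_force: [1.1, 0.3, -6.6]
opening: 0.519
finger_force: 64.0
```

```bash
python3 - <<'E'
from h import *
s,p,R=now();print(p,s["contact_force"],s["opening"])
plan(p,R,[("c",*ptcp(HR,1,.04,.015,.001)),("d",*ptcp(HR,1,.006,.015,.001))])
E
```

```text
[0.4665 0.1549 0.2176] [ 1.0954  0.2786 -6.6125] 0.5194139509074807
c shift [ 0.008 -0.002  0.142] turn [-0.    -0.004  0.005] | mm 106.56097298824612 deg 0.3738895996969156
d shift [0.    0.    0.045] turn [0. 0. 0.] | mm 33.999999999999964 deg 0.0
```

arm_command --steps '[{"translation":[0.003,0,0.04],"twist":[0,0,0],"fingers":-0.3},{"translation":[0.005,-0.001,0.085],"twist":[0,-0.002,0.002],"fingers":-0.3},{"translation":[0.007,-0.002,0.12],"twist":[0,-0.004,0.004],"fingers":-0.3},{"translation":[0.008,-0.002,0.142],"twist":[0,-0.004,0.005],"fingers":-0.3},{"translation":[0.008,-0.002,0.142],"twist":[0,-0.004,0.005],"fingers":-0.3}]'

```text
time: 20.85
eef_pos: [0.5129, 0.1444, 0.1208]
tcp_rot: [0.076, 0.964, -0.02, 0.255]
contact_force: [0.6, 0.2, -7.0]
opening: 0.515
finger_force: 63.8
```

```bash
python3 - <<'E'
from h import *
s,p,R=now();print(p,s["contact_force"],s["opening"])
plan(p,R,[("d",*ptcp(HR,1,.006,.015,.001))])
E
```

```text
[0.5129 0.1444 0.1208] [ 0.5607  0.1698 -7.0045] 0.5149786725653118
d shift [-0.001  0.003  0.044] turn [-0.003 -0.006 -0.005] | mm 32.91590401328026 deg 0.4777409607777325
```

arm_command --steps '[{"translation":[0,0.001,0.01],"twist":[0,-0.002,-0.001],"fingers":-0.3},{"translation":[0,0.002,0.022],"twist":[0,-0.004,-0.003],"fingers":-0.3},{"translation":[0,0.003,0.034],"twist":[0,-0.004,-0.003],"fingers":-0.3},{"translation":[0,0.003,0.041],"twist":[0,-0.004,-0.003],"fingers":-0.3},{"translation":[0,0.003,0.044],"twist":[0,-0.004,-0.003],"fingers":-0.3}]'

```text
time: 21.48
eef_pos: [0.5327, 0.1446, 0.0957]
tcp_rot: [0.074, 0.962, -0.02, 0.261]
contact_force: [0.3, -0.5, -6.8]
opening: 0.518
finger_force: 64.1
```

arm_command --steps '[{"translation":[0,0,0.001],"twist":[0,0,0],"fingers":-0.3},{"translation":[0,0,0.002],"twist":[0,0,0],"fingers":-0.3},{"translation":[0,0,0.003],"twist":[0,0,0],"fingers":-0.3},{"translation":[0,0,0.003],"twist":[0,0,0],"fingers":-0.3}]'

```text
time: 21.98
eef_pos: [0.5339, 0.1445, 0.0943]
tcp_rot: [0.074, 0.962, -0.02, 0.262]
contact_force: [0.2, 0.3, -6.9]
opening: 0.518
finger_force: 64.1
```

```bash
python3 - <<'E'
from h import *
s,p,R=now();f=s["contact_force"];print(p,f,RG.inv().apply(f-np.array([0,0,-6.7])))
print(RG.inv().apply(p-ptcp(HR,1,0,.015,.001)[0]))
plan(p,R,[("e",*ptcp(HR,1,.0,.015,.001))])
E
```

```text
[0.5339 0.1445 0.0943] [ 0.1719  0.2886 -6.8576] [ 0.0306  0.3113 -0.1997]
[0.0041 0.001  0.0055]
e shift [ 0.006 -0.001  0.007] turn [-0.001  0.007 -0.002] | mm 6.955892462368327 deg 0.4349442740530819
```

arm_command --steps '[{"translation":[0.002,0,0],"twist":[0,0.002,0],"fingers":-0.3},{"translation":[0.004,0,0],"twist":[0,0.005,0],"fingers":-0.3},{"translation":[0.005,0,0.001],"twist":[0,0.006,0],"fingers":-0.3},{"translation":[0.005,0,0.002],"twist":[0,0.006,0],"fingers":-0.3},{"translation":[0.005,0,0.003],"twist":[0,0.006,0],"fingers":-0.3}]'

```text
time: 22.6
eef_pos: [0.5318, 0.1448, 0.0904]
tcp_rot: [0.074, 0.963, -0.02, 0.259]
contact_force: [-0.3, -0.0, -6.9]
opening: 0.518
finger_force: 64.1
```

```bash
python3 - <<'E'
from h import *
s,p,R=now();f=s["contact_force"];print(p,f,RG.inv().apply(f-np.array([0,0,-6.7])))
plan(p,R,[("e",*ptcp(HR,1,.0,.015,.001))])
E
```

```text
[0.5318 0.1448 0.0904] [-0.2559 -0.0056 -6.9316] [-0.3341 -0.0442 -0.0745]
e shift [ 0.    -0.001  0.004] turn [-0.001  0.001 -0.002] | mm 3.2740485409891935 deg 0.1256199990059595
```

arm_command --steps '[{"translation":[0,0,0.001],"twist":[0,0,0],"fingers":-0.3},{"translation":[0,0,0.002],"twist":[0,0,0],"fingers":-0.3},{"translation":[0,0,0.002],"twist":[0,0,0],"fingers":-0.3}]'

```text
time: 22.98
eef_pos: [0.5325, 0.1447, 0.089]
tcp_rot: [0.074, 0.963, -0.02, 0.258]
contact_force: [0.5, -0.5, -6.1]
opening: 0.524
finger_force: 64.1
```

arm_command --steps '[{"translation":[0,0,0.001],"twist":[0,0,0],"fingers":-0.3},{"translation":[0,0,0.001],"twist":[0,0,0],"fingers":-0.3}]'

```text
time: 23.22
eef_pos: [0.5329, 0.1446, 0.0884]
tcp_rot: [0.074, 0.963, -0.02, 0.258]
contact_force: [0.3, 0.4, -6.0]
opening: 0.518
finger_force: 64.1
```

```bash
python3 - <<'E'
from h import *
s,p,R=now();f=s["contact_force"];print(p,f,RG.inv().apply(f-np.array([0,0,-6.7])))
plan(p,R,[("e",*ptcp(HR,1,.0,.015,.001))])
E
```

```text
[0.5329 0.1446 0.0884] [ 0.2816  0.371  -6.0112] [0.537  0.4092 0.4853]
e shift [ 0.    -0.001  0.001] turn [-0.001  0.001 -0.002] | mm 1.3528535649876197 deg 0.12430675211559812
```

arm_command --steps '[{"translation":[0,0,0.001],"twist":[0,0,0],"fingers":-0.3},{"translation":[0,0,0.001],"twist":[0,0,0],"fingers":-0.3}]'

```text
time: 23.48
eef_pos: [0.5332, 0.1445, 0.0877]
tcp_rot: [0.074, 0.963, -0.02, 0.258]
contact_force: [0.8, -1.1, -6.8]
opening: 0.517
finger_force: 64.1
```

arm_command --steps '[{"translation":[0,0,0.001],"twist":[0,0,0],"fingers":-0.3},{"translation":[0,0,0.001],"twist":[0,0,0],"fingers":-0.3}]'

```text
time: 23.72
eef_pos: [0.5337, 0.1446, 0.0873]
tcp_rot: [0.074, 0.963, -0.02, 0.259]
contact_force: [-1.9, 0.2, -3.8]
opening: 0.518
finger_force: 64.5
```

```bash
python3 - <<'E'
from h import *
s,p,R=now();f=s["contact_force"];print(p,f,RG.inv().apply(f-np.array([0,0,-6.7])),R.inv().apply(s["wrist_torque"]))
print(RG.inv().apply(p-ptcp(HR,1,0,.015,.001)[0]))
E
```

```text
[0.5337 0.1446 0.0873] [-1.9268  0.2301 -3.7582] [-0.2087 -0.0633  3.5174] [0.0204 0.8273 0.0104]
[ 0.0004  0.0011 -0.0004]
```

arm_command --steps '[{"translation":[0,0,0.001],"twist":[0,0,0],"fingers":-0.3},{"translation":[0,0,0.001],"twist":[0,0,0],"fingers":-0.3}]'

```text
time: 23.98
eef_pos: [0.5337, 0.1446, 0.0872]
tcp_rot: [0.074, 0.963, -0.02, 0.258]
contact_force: [-8.5, 0.1, 3.8]
opening: 0.516
finger_force: 65.6
```

```bash
python3 - <<'E'
from h import *
s,p,R=now();f=s["contact_force"];print(RG.inv().apply(f-np.array([0,0,-6.7])),R.inv().apply(s["wrist_torque"]))
print(RG.inv().apply(p-ptcp(HR,1,0,.015,.001)[0]))
E
```

```text
[-2.0287 -1.2276 13.3232] [0.2301 1.2032 0.0787]
[ 0.0004  0.0011 -0.0006]
```

It is seated with 13 N. I release it and retreat.

arm_command --steps '[{"translation":[0,0,0],"twist":[0,0,0],"fingers":0.0},{"translation":[0,0,0],"twist":[0,0,0],"fingers":0.1},{"translation":[0,0,0],"twist":[0,0,0],"fingers":0.2},{"translation":[0,0,0],"twist":[0,0,0],"fingers":0.4},{"translation":[0,0,0],"twist":[0,0,0],"fingers":0.46}]' --grip_force 20

```text
time: 24.6
eef_pos: [0.5346, 0.1445, 0.087]
tcp_rot: [0.074, 0.963, -0.019, 0.259]
contact_force: [-0.3, 1.0, -0.4]
opening: 0.726
finger_force: 0.0
```

arm_command --steps '[{"translation":[0,0,-0.01],"twist":[0,0,0],"fingers":0.46},{"translation":[0,0,-0.04],"twist":[0,0,0],"fingers":0.46},{"translation":[0,0,-0.09],"twist":[0,0,0],"fingers":0.46},{"translation":[0,0,-0.14],"twist":[0,0,0],"fingers":0.46},{"translation":[0,0,-0.17],"twist":[0,0,0],"fingers":0.46}]'

```text
time: 25.22
eef_pos: [0.4706, 0.1545, 0.1993]
tcp_rot: [0.074, 0.963, -0.019, 0.26]
contact_force: [-0.1, -0.8, 0.5]
opening: 0.729
finger_force: 0.0
```

arm_command --steps '[{"translation":[0.05,-0.05,-0.02],"twist":[0,0,0],"fingers":0.46},{"translation":[0.05,-0.12,-0.04],"twist":[0,0,0],"fingers":0.46},{"translation":[0.05,-0.2,-0.06],"twist":[0,0,0],"fingers":0.46},{"translation":[0.05,-0.28,-0.06],"twist":[0,0,0],"fingers":0.46},{"translation":[0.05,-0.35,-0.06],"twist":[0,0,0],"fingers":0.46}]'

```text
time: 25.85
eef_pos: [0.3911, -0.1032, 0.2303]
tcp_rot: [0.073, 0.964, -0.02, 0.255]
contact_force: [1.1, -0.3, -0.1]
opening: 0.732
finger_force: 0.0
```

```bash
python3 - <<'E'
from fit import *
s,p,R=now();print(p,s["contact_force"])
T=read_camera("top");S=read_camera("scene");M=np.zeros((600,700,3),np.uint8)
def cy(h,gx=0):
    a=np.linspace(0,2*np.pi,24);return [[h+RG.apply([sx*.04+gx,.023*np.cos(t),.023*np.sin(t)]) for t in a] for sx in(-1,1)]
for q,w,k,r in((T,(163,218,150,250),6,0),(S,(180,232,270,390),5,330)):
    x=cv2.resize(np.array(q["pixels"])[w[0]:w[1],w[2]:w[3],::-1],None,fx=k,fy=k,interpolation=cv2.INTER_CUBIC)
    for h in(HL,HR):
        for P in cy(h):
            u=np.array([proj(q,X) for X in P]);u=np.stack([(u[:,1]-w[2]+.5)*k,(u[:,0]-w[0]+.5)*k],1);cv2.polylines(x,[u.astype(np.int32)],True,(0,0,255),1)
    M[r:r+x.shape[0],:x.shape[1]]=x[:600-r]
cv2.imwrite("pics/end.png",M)
E
```

```text
[ 0.3911 -0.1032  0.2303] [ 1.0516 -0.3362 -0.0876]
```

View pics/end.png

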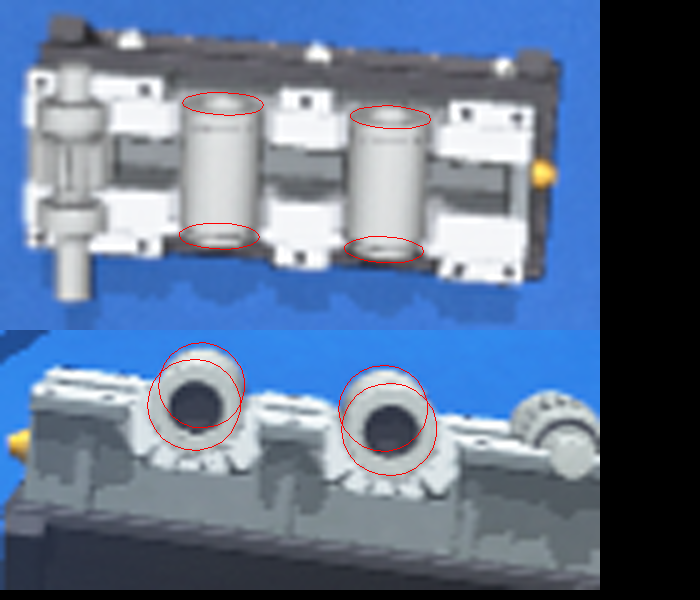

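Both sleeves lie straight and deep in their saddles and match the predicted home outlines, at top crop (222,170) and (387,183). The arm is clear, so I hand the job in.

```bash
python3 -c "
from plant import *
print(sign_off())"
```

```text
the job is handed in; nothing more can be done
None
```

Both sleeves are in their saddles, stepped ends over the lip, let go, and the job is handed in at about 26 s. The final pictures match the predicted home outlines to about 2 mm, but `sign_off()` returned no verdict.

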